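# Fork spacer over the shaft, hold the bearing cap down

### The job

Take the fork-shaped steel spacer out of its wooden stand and lower it astride the horizontal shaft, into the gap beside the collar that is wide enough for it, so that it hangs there fully home, and let go of it. Then press the sprung bearing cap at the end of the fixture down flush on its pedestal and finish while still holding it down. Do not shift the collar, and leave the wrench, piston and jar alone.

Things in the scene. Friction and masses are not known exactly. Their poses are not given: they have to be found in the camera images.
- fixture: Dark steel shaft fixture, fixed to the bench. Origin: underside, below the middle of the bay; x across the shaft, y along it (towards the cap), z up. Bed 100 mm (x), y = -105 to +145 mm, 12 mm thick. Two pedestals, 64 mm in x, 30 mm in y, 83 mm high, have inner faces at y = -25 and +25 mm: the bay. End pedestal under the cap: y = 90 to 130 mm, top at 77 mm.
- shaft_mid (a point): Point on the axis of the horizontal steel shaft, in the middle of the bay, 65 mm above the fixture's origin; axes as the fixture's. Shaft 20 mm in diameter, along y, from y = -95 to +150 mm. A spacer fully home hangs by the top of its slot on the shaft, its feet 40 mm below this point, clear of the bed.
- collar: Steel collar on the shaft in the bay, 44 mm in diameter, 20 mm long in y. Origin: its centre, on the shaft axis; axes as the fixture's. Clamped up to 10 mm either way off the bay's middle, so the gaps from its end faces to the two pedestals are 5 to 25 mm, together 30 mm; the wider is at least 15 mm. A push of over 60 N would shift it.
- cap: Aluminium bearing cap over the end pedestal: flat block 70 mm (fixture x) by 40 mm (y), 16 mm thick; origin: centre of its underside, at y = 110 mm of the fixture. Guided straight up and down. Springs carry it 8 mm above the pedestal (underside 85 mm, top 101 mm over the fixture's origin); 3 N starts it, 11 N brings it flush on a hard stop (top at 93 mm).
- spacer: Loose fork-shaped (upside-down U) steel plate, 10 mm thick (its y), 56 mm wide (x), 96 mm tall, about 0.25 kg. Origin: midway between its two feet, at their undersides; z up. Legs 15 mm wide, 50 mm high; slot between them 26 mm, open below. Crosspiece z = 50 to 66 mm, then a centred grip tab 26 mm wide, z = 66 to 96 mm. Stands upright in the stand at the start.
- stand: Light wooden block, fixed to the bench, 90 mm (x) by 70 mm (y), 40 mm high, origin in the centre of its underside. A slot 60 mm long (x) and 12 mm wide (y), 25 mm deep, in the middle of its top holds the spacer's legs; the spacer's feet rest 15 mm above the bench.
- wrench: Steel wrench, 170 mm long, lying on the bench beyond the work; bystander. Origin under its middle.
- piston: Aluminium piston, 72 mm in diameter, 50 mm high, standing on the bench beyond the work; bystander. Origin at the centre of its underside.
- jar: Small glass jar with steel lid, 54 mm in diameter, 65 mm high, standing on the bench; bystander. Origin at the centre of its underside.

How it is judged (in metres and radians):
On the way, in this order (a step that is already met when the one before it is completed fails the run):
1. the spacer, still gripped, is lowered astride the shaft inside a gap (x of spacer in the frame of fixture between -0.006 and 0.006 m and y of spacer in the frame of fixture between -0.0225 and 0.0225 m and angle between the y axis of spacer and the y axis of fixture, either way round below 0.2 rad and angle between spacer's own z axis and vertical below 0.2 rad and z of spacer in the frame of fixture below 0.042 m and contact force between the fingers and spacer above 1 N), for 0.05 s.
2. the spacer hangs fully home on the shaft in the gap and has been let go, with the cap not yet pressed (x of spacer in the frame of fixture between -0.006 and 0.006 m and y of spacer in the frame of fixture between -0.0225 and 0.0225 m and angle between the y axis of spacer and the y axis of fixture, either way round below 0.2 rad and angle between spacer's own z axis and vertical below 0.2 rad and z of spacer in the frame of fixture between 0.019 and 0.029 m and contact force between the fingers and spacer below 0.2 N and linear speed of spacer below 0.03 m/s and z of cap in the frame of fixture above 0.082 m), for 0.2 s.
At the end, for the whole second after the job is handed in: Spacer astride the shaft between the pedestals (6 mm across, 0.2 rad upright and square, feet within 4 mm of home), at rest, not gripped; the robot itself presses the cap with over 3 N, its underside within 2 mm of flush, through the last second (x of spacer in the frame of fixture between -0.006 and 0.006 m and y of spacer in the frame of fixture between -0.0225 and 0.0225 m and angle between the y axis of spacer and the y axis of fixture, either way round below 0.2 rad and angle between spacer's own z axis and vertical below 0.2 rad and z of spacer in the frame of fixture between 0.019 and 0.029 m and contact force between the fingers and spacer below 0.2 N and linear speed of spacer below 0.03 m/s and z of cap in the frame of fixture below 0.079 m and contact force between any of the fingers, the arm and cap above 3 N); the arm keeps its last pose, push and grip.
It fails at once if the clamped collar is shifted along the shaft (over 3 mm) (distance of collar from where it was at the start of the episode above 0.003 m).
It fails at once if the wrench is disturbed (moved over 20 mm) (distance of wrench from where it was at the start of the episode above 0.02 m).
It fails at once if the piston is disturbed (moved over 20 mm) (distance of piston from where it was at the start of the episode above 0.02 m).
It fails at once if the jar is disturbed (moved over 20 mm) (distance of jar from where it was at the start of the episode above 0.02 m).
It also fails if it takes over 43 s, if anything falls off the work surface, if the arm or the gripper's body presses on something with over 40 N, if the wrist force passes 120 N, or if a joint passes its speed limit or range.

### The arm

A 6-joint arm with a two-finger parallel gripper is mounted at the origin on the work surface. World frame = base frame: x ahead of the robot, y to its left, z up, the work surface at z = 0. Lengths are in mm, angles in rad, forces in N, time in s.
With the tool pointing down it reaches from about 350 to 875 mm from the base axis. Payload 4.2 kg.
Tool frame: the origin (TCP) lies midway between the tips of the shut fingers; the grasp point (between the pads) lies ctrl.tcp_to_grasp behind it (ctrl.tcp_to_grasp is the distance from the TCP to the grasp point, in mm); x points along the fingers, z is the direction in which the jaws open and shut, and the axes are right-handed (so a half turn about x gives the same grasp; the last joint's range is limited). The gripper opens to 87 mm and grips with 3 to 60 N. Pads are 19 mm wide; open, the fingers measure 117 mm over their backs; the gripper's body (75 mm by 190 mm) begins 51 mm behind the grasp point.
Start: joints at [-0.993, 0.385, 0.008, 0, -1.194, -0.259], TCP at [195.907, -593.481, 222.55] pointing down, gripper open.
Joint ranges: [-3.14, 3.14], [-1.21, 2.06], [-1.07, 1.41], [-3.16, 2.05], [-2.99, -0.16], [-3.1, 3.1]. Speed limits (rad/s): [2.79, 2.79, 3.14, 3.14, 3.14, 3.14].

### API

Orientations are given as a rotation vector (axis times angle).
In Python, from bench import ctrl gives the robot as it stands. The module is installed in compiled form; this text tells all that it offers. Calls block until the motion is done:
- ctrl.goto(position, orientation): joint-space move of the TCP to a pose.
- ctrl.move_linear(position, attitude=None, feed=150, stop_force=None): straight line of the TCP; attitude=None keeps the orientation; feed is the mean speed in mm/s. With stop_force (N) it stops when the force on the tool has changed by that much, and returns True; else False.
- ctrl.movej(angles): joint-space move.
- ctrl.grip(opening, newtons=None): finger opening in mm; newtons is the grip in N (None keeps the last); returns when the fingers have stopped.
- ctrl.dwell(seconds).
- ctrl.solve_ik(position, orientation): joint angles nearest the present ones, or None.
- ctrl.get_obs(): the state.
- ctrl.read_camera(name): name is "side" or "top" or "wrist"; returns the picture (384x512x3 uint8, red, green, blue); there is no depth.
- ctrl.get_calibration(name): a dict with "fx", "fy", "cx", "cy" (pixels), "k1" (the pictures are not rectified: a ray, as slopes to the right and down, at radius r is drawn at 1 + k1 r^2 times it, then the intrinsics apply), "position" and "attitude" of the camera in the world; the wrist camera has in their place "hand_eye" (4x4, takes a point from camera to tool coordinates, whose origin is the TCP and whose axes are the tool frame's). Camera axes: x right, y up, looking along -z (the intrinsics and any distortion apply to the point x, -y, -z); pixel columns grow to the right and rows downward; lengths in mm; the calibration is good to about 2 mm. A picture is of the moment at which its call begins: read the wrist's pose just before it. get_calibration takes no time and is no camera call.
A pose or a line that the arm cannot do raises ctrl.PlanningError and nothing moves.
- ctrl.job_done(): hands the job in, once; it reports no verdict.
The state is a dict: "t": time; "joints": joint angles; "dq": joint speeds; "effort": joint torques, N m; "position": TCP position; "orientation": TCP orientation; "contact_force": force on the tool from outside, world axes, zero at the start; "ft_torque": the same for the moment, N m; "width": finger opening in mm.
Only numpy, scipy, OpenCV 4.12 (cv2) and the standard library are available. Lean on these libraries where they do the work, as an engineer would, in place of code of your own. Each camera call takes 0.05 s, during which the arm holds its last target.

## Working session

There is one attempt and no reset: what is moved stays moved. The work goes in short steps, each a Python script; the robot and the scene stay as the last script left them, time stands still between calls to the robot, and variables do not carry over. Pictures are saved under pics/ and viewed, and the job is handed in when it is done.

```bash
mkdir -p pics; ls; python3 - <<'E'
from bench import ctrl
import cv2, numpy as np
o=ctrl.get_obs();print({k:np.round(v,3) for k,v in o.items()}, ctrl.tcp_to_grasp)
for n in ["side","top","wrist"]:
    im=ctrl.read_camera(n);cv2.imwrite(f"pics/{n}0.png",im[:,:,::-1])
    print(n,{k:np.round(v,4).tolist() for k,v in ctrl.get_calibration(n).items()})
print(ctrl.get_obs()["t"])
E
```

```text
pics
{'t': np.float64(0.0), 'joints': array([-9.930e-01,  3.860e-01,  7.000e-03, -1.000e-03, -1.194e+00,
       -2.590e-01]), 'dq': array([ 0.003, -0.   ,  0.001,  0.001, -0.   , -0.   ]), 'effort': array([-0.0000e+00, -3.9067e+01,  1.8741e+01,  4.2200e+00,  1.1000e-02,
       -0.0000e+00]), 'position': array([ 195.734, -592.919,  221.463]), 'orientation': array([-1.438,  1.04 ,  1.441]), 'contact_force': array([0.064, 0.429, 0.151]), 'ft_torque': array([ 0.015, -0.03 , -0.044]), 'width': np.float64(87.21)} 18.700000000000003
side {'fx': 419.2812, 'fy': 419.2812, 'cx': 258.4961, 'cy': 191.5896, 'k1': -0.0623, 'position': [160.8015, 422.5184, 750.784], 'attitude': [0.3402, -0.8409, -2.237]}
top {'fx': 425.9671, 'fy': 425.9671, 'cx': 249.8189, 'cy': 185.8213, 'k1': -0.0, 'position': [484.4307, -20.1834, 851.4947], 'attitude': [0.1182, -0.1044, -1.5684]}
wrist {'fx': 276.9448, 'fy': 276.9448, 'cx': 253.9098, 'cy': 192.6849, 'k1': -0.0548, 'hand_eye': [[0.0014, 0.2849, -0.9585, -160.9525], [0.0002, 0.9585, 0.2849, 77.3058], [1.0, -0.0006, 0.0013, 0.1319], [0.0, 0.0, 0.0, 1.0]]}
0.15
```

View pics/side0.png

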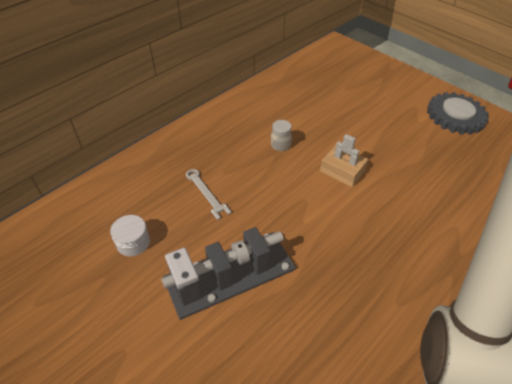

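View pics/top0.png

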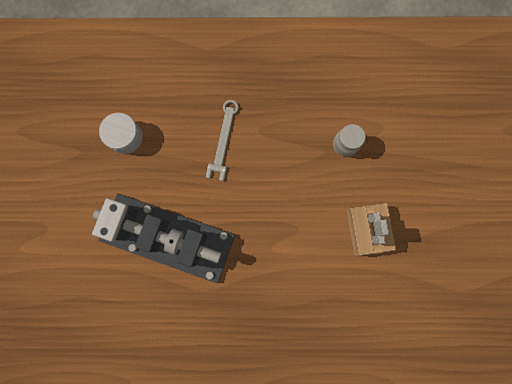

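View pics/wrist0.png

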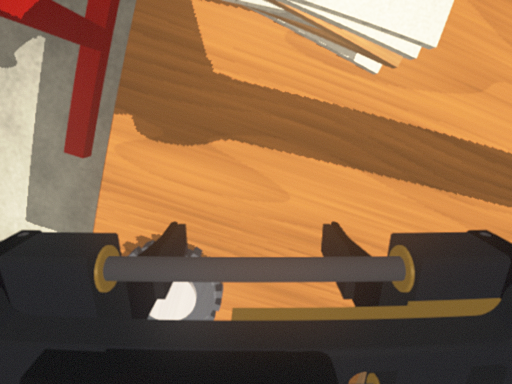

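The top view shows the fixture at about (95–235, 195–280) with the cap on its left end, the stand at (372, 230), the jar at (350, 140), the wrench at (223, 140) and the piston at (120, 133). I'll enlarge the parts that matter.

```bash
cat > h.py <<'E'
import numpy as np, cv2
from scipy.spatial.transform import Rotation as R
from bench import ctrl
def cam(name,obs=None):
    c=ctrl.get_calibration(name)
    if name=="wrist":
        T=np.eye(4);T[:3,:3]=R.from_rotvec(obs["orientation"]).as_matrix();T[:3,3]=obs["position"]
        M=T@np.array(c["hand_eye"]);return c,M[:3,:3],M[:3,3]
    return c,R.from_rotvec(c["attitude"]).as_matrix(),np.array(c["position"])
def proj(P,C):
    c,Rm,t=C;p=(np.atleast_2d(P)-t)@Rm
    u=p[:,0]/-p[:,2];v=-p[:,1]/-p[:,2];s=1+c["k1"]*(u*u+v*v)
    return np.c_[c["cx"]+c["fx"]*u*s,c["cy"]+c["fy"]*v*s]
def ray(px,C):
    c,Rm,t=C;x=(px[0]-c["cx"])/c["fx"];y=(px[1]-c["cy"])/c["fy"];u,v=x,y
    for _ in range(20):
        s=1+c["k1"]*(u*u+v*v);u,v=x/s,y/s
    return t,Rm@np.array([u,-v,-1.])
def atz(px,z,C):
    t,d=ray(px,C);return t+d*(z-t[2])/d[2]
def crop(f,x0,y0,w,h,k,out):
    im=cv2.imread(f)[y0:y0+h,x0:x0+w];im=cv2.resize(im,None,fx=k,fy=k,interpolation=cv2.INTER_CUBIC)
    for i in range(0,w,10): cv2.line(im,(i*k,0),(i*k,8 if i%50 else 16),(0,255,255),1)
    for i in range(0,h,10): cv2.line(im,(0,i*k),(8 if i%50 else 16,i*k),(0,255,255),1)
    cv2.imwrite(out,im)
E
python3 - <<'E'
from h import *
crop("pics/top0.png",85,185,160,110,5,"pics/tf.png")
crop("pics/top0.png",335,190,80,80,7,"pics/ts.png")
crop("pics/side0.png",155,220,150,100,5,"pics/sf.png")
crop("pics/side0.png",310,125,70,70,8,"pics/ss.png")
E
```

```text
(no output)
```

View pics/tf.png

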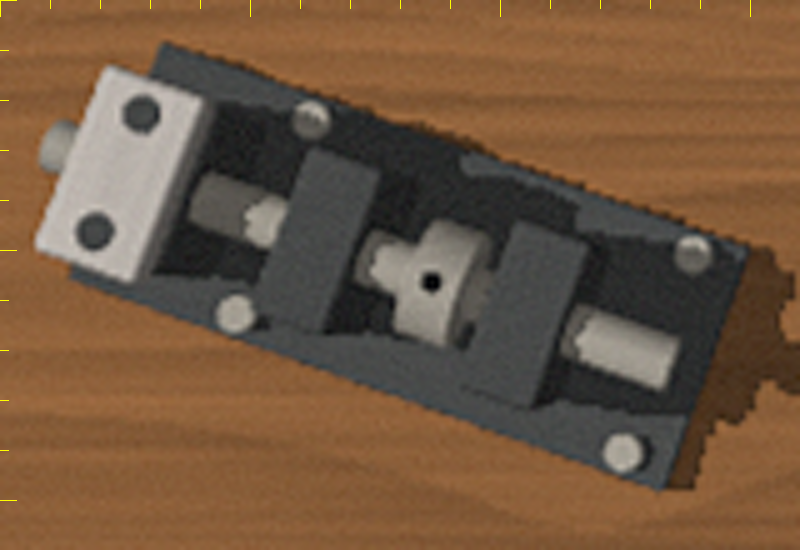

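View pics/ts.png

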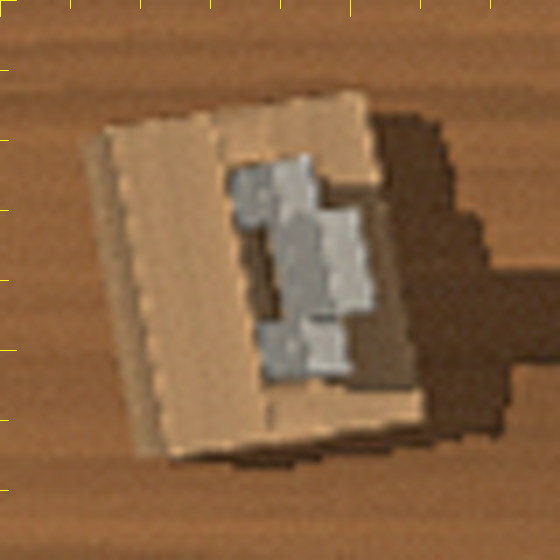

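View pics/sf.png

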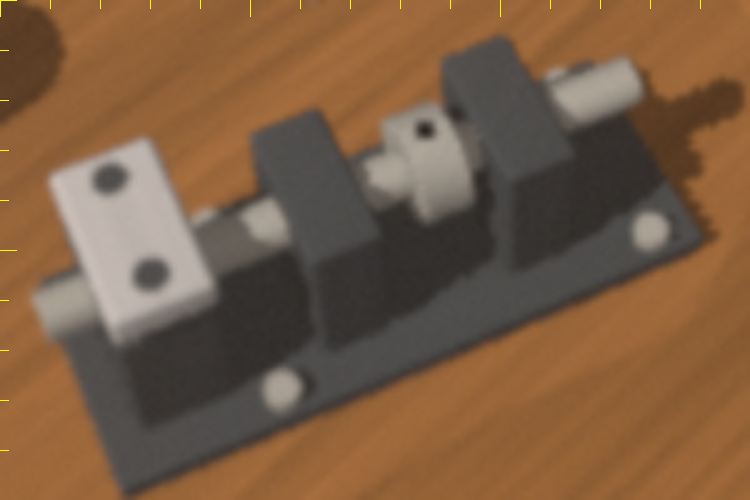

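View pics/ss.png

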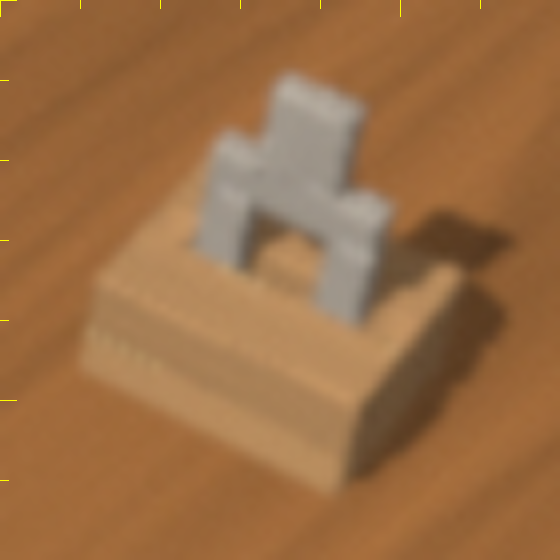

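```bash
cat > fit.py <<'E'
from h import *
from scipy.optimize import least_squares
T=cam("top");S=cam("side")
def fit(obs,x0):
    # obs: list of (cam, px, local pt) ; unknown x,y,yaw
    def res(p,raw=False):
        c,s=np.cos(p[2]),np.sin(p[2]);r=[]
        for C,px,l in obs:
            w=[p[0]+c*l[0]-s*l[1],p[1]+s*l[0]+c*l[1],l[2]]
            r.append(proj(w,C)[0]-px)
        return np.array(r) if raw else np.ravel(r)
    o=least_squares(res,x0,loss='soft_l1',x_scale=[10,10,.1]);return o.x,res(o.x,True)
def mk(C,lst,k,off): return [(C,np.array(a)/k+off,l) for a,l in lst]
ft=[((110,65),(35,130,101)),((212,98),(35,90,101)),((133,283),(-35,90,101)),((35,245),(-35,130,101)),
((312,148),(32,55,83)),((380,172),(32,25,83)),((323,333),(-32,25,83)),((258,315),(-32,55,83)),
((516,220),(32,-25,83)),((588,240),(32,-55,83)),((535,408),(-32,-55,83)),((465,385),(-32,-25,83)),
((163,43),(50,145,12)),((748,246),(50,-105,12)),((665,490),(-50,-105,12))]
fs=[((118,345),(-35,130,101)),((215,295),(-35,90,101)),((150,138),(35,90,101)),((50,178),(35,130,101)),
((255,135),(32,55,83)),((322,110),(32,25,83)),((380,238),(-32,25,83)),((315,262),(-32,55,83)),
((443,60),(32,-25,83)),((503,35),(32,-55,83)),((573,155),(-32,-55,83)),((510,178),(-32,-25,83)),
((125,487),(-50,145,12)),((705,240),(-50,-105,12))]
ft=mk(T,ft,5,(85,185));fs=mk(S,fs,5,(155,220))
for n,o in (("top",ft),("side",fs),("both",ft+fs)):
    p,r=fit(o,[480,150,-.3]);print("fix",n,np.round(p,3),"rms",np.sqrt((r**2).mean()).round(2));
    if n!="both": print(np.round(r,1).tolist())
F=p
st=[((107,128),(45,35,40)),((360,92),(45,-35,40)),((425,422),(-45,-35,40)),((170,455),(-45,35,40))]
ss=[((355,400),(-45,35,40)),((100,275),(45,35,40)),((465,270),(-45,-35,40))]
st=mk(T,st,7,(335,190));ss=mk(S,ss,8,(310,125))
pt=[((320,210),(13,5,111)),((360,207),(13,-5,111)),((375,310),(-13,-5,111)),((333,315),(-13,5,111))]
ps=[((278,90),(13,5,111)),((355,113),(-13,5,111)),((290,72),(13,-5,111)),((365,97),(-13,-5,111))]
pt=mk(T,pt,7,(335,190));ps=mk(S,ps,8,(310,125))
for nm,a,b in (("stand",st,ss),("spacer",pt,ps)):
    for n,o in (("top",a),("side",b),("both",a+b)):
        p,r=fit(o,[490,-250,.1]);print(nm,n,np.round(p,3),"rms",np.sqrt((r**2).mean()).round(2),np.round(r,1).tolist() if n!="both" else "")
# collar hole
for C,px in ((T,np.array((432,282))/5+(85,185)),(S,np.array((425,130))/5+(155,220))):
    w=atz(px,87,C);d=w[:2]-F[:2];c,s=np.cos(F[2]),np.sin(F[2]);print("collar hole in fixture",c*d[0]+s*d[1],-s*d[0]+c*d[1])
E
python3 fit.py
```

```text
fix top [ 4.95603e+02  1.30719e+02 -3.32000e-01] rms 0.93
[[-1.0, -0.7], [-0.5, 0.0], [0.7, 0.7], [-0.8, 0.8], [-0.2, -1.1], [1.7, -0.5], [0.4, 1.2], [-2.2, -0.8], [0.4, -1.1], [1.7, 0.4], [0.0, 1.1], [-1.8, 0.1], [-0.5, -0.7], [0.9, -0.1], [0.4, 0.4]]
fix side [ 4.94836e+02  1.36077e+02 -3.28000e-01] rms 1.04
[[-1.1, -2.2], [1.1, -1.3], [0.2, 0.0], [-0.4, 0.2], [-1.6, 0.2], [-0.4, -0.6], [1.7, -0.2], [-0.4, 1.4], [-1.0, -0.0], [0.7, -0.6], [1.8, -0.0], [0.2, 1.4], [-0.5, 2.2], [0.5, -0.4]]
fix both [ 4.95605e+02  1.33149e+02 -3.31000e-01] rms 1.42
stand top [ 5.17421e+02 -2.45969e+02  1.46000e-01] rms 0.27 [[0.1, -0.1], [0.2, -0.3], [0.0, -0.2], [-0.3, 0.6]]
stand side [ 5.19502e+02 -2.44191e+02  1.36000e-01] rms 0.4 [[0.4, 0.4], [-0.7, -0.3], [0.2, -0.1]]
stand both [ 5.17995e+02 -2.45579e+02  1.42000e-01] rms 0.56 
spacer top [ 5.17638e+02 -2.46444e+02  9.00000e-02] rms 0.1 [[-0.0, -0.0], [0.0, -0.1], [-0.1, 0.2], [0.1, 0.0]]
spacer side [ 5.19373e+02 -2.44984e+02  2.78000e-01] rms 0.5 [[-0.6, -0.2], [0.5, 0.6], [-0.5, -0.5], [0.7, 0.1]]
spacer both [ 5.18198e+02 -2.46044e+02  1.24000e-01] rms 0.63 
collar hole in fixture 0.32167360933709044 -7.102227159109725
collar hole in fixture 0.39269450683627627 -3.1671158203902605
```

```bash
cat >> h.py <<'E'
def down(a):
    x=np.array([0,0,-1.]);z=np.array([np.cos(a),np.sin(a),0]);y=np.cross(z,x)
    return R.from_matrix(np.c_[x,y,z]).as_rotvec()
E
python3 - <<'E'
from h import *
for a in (0.14,0.14+np.pi):
    print("stand",a,np.round(ctrl.solve_ik([518,-245.8,220],down(a)),2), np.round(ctrl.solve_ik([500,150,220],down(a-.471)),2))
a=0.14
q=[ctrl.solve_ik([518,-245.8,220],down(b)) for b in (a,a+np.pi)]
b=a if abs(q[0][5]+.259)<abs(q[1][5]+.259) else a+np.pi
print(b)
ctrl.goto([518,-245.8,220],down(b));
o=ctrl.get_obs();im=ctrl.read_camera("wrist");cv2.imwrite("pics/w1.png",im[:,:,::-1])
print(o["t"],np.round(o["position"],1),np.round(o["joints"],2))
C=cam("wrist",o)
p=np.array([518,-245.8]);c,s=np.cos(.14),np.sin(.14)
print(np.round(proj([[p[0]+c*x-s*y,p[1]+s*x+c*y,111] for x,y in((13,5),(13,-5),(-13,-5),(-13,5))],C)))
E
```

```text
stand 0.14 [-0.16  0.3  -0.13  0.   -1.15 -2.84] [ 0.6   0.21 -0.25  0.   -1.11  2.21]
stand 3.2815926535897932 [-0.16  0.3  -0.13  0.   -1.15  0.3 ] [ 0.6   0.21 -0.25 -0.   -1.11 -0.93]
3.2815926535897932
1.8833 [ 517.6 -246.5  220. ] [-0.16  0.3  -0.13  0.   -1.15  0.3 ]
[[242. 196.]
 [242. 187.]
 [267. 187.]
 [267. 196.]]
```

View pics/w1.png

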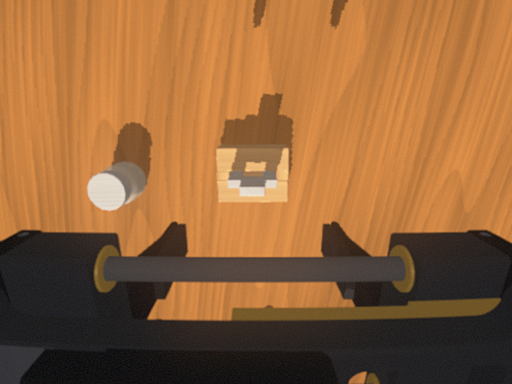

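The spacer tab appears at about (252, 191), close to the prediction of (254.5, 191.5). I'll enlarge it for the yaw and centre.

```bash
python3 -c "
from h import *
crop('pics/w1.png',205,135,100,80,8,'pics/w1c.png')"
```

```text
(no output)
```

View pics/w1c.png

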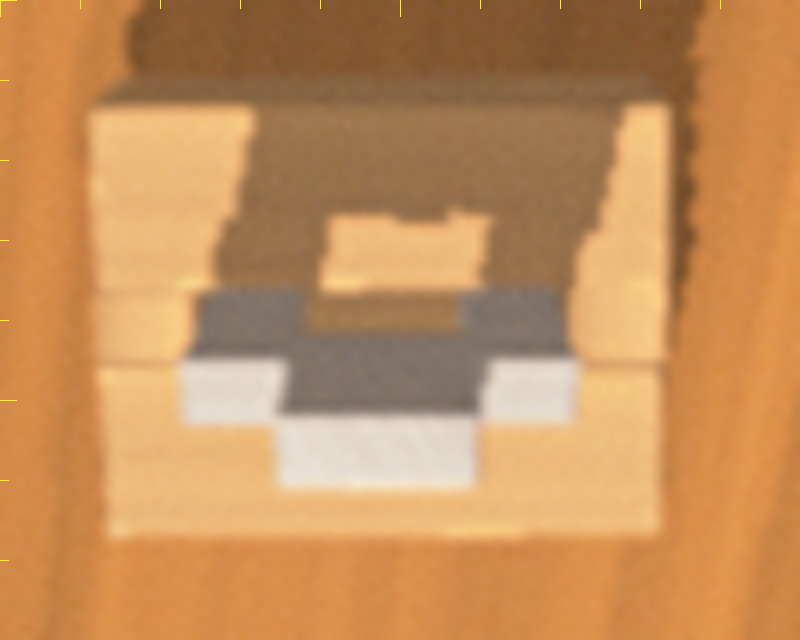

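Tab top corners are at u 239.6–265 and v 186.8–196.3, and the yaw is aligned with the jaws. Next I grasp and lift.

```bash
python3 - <<'E'
from h import *
o=ctrl.get_obs();C=cam("wrist",o)
w=atz((252.2,191.5),111,C);print("tab",np.round(w,1))
a=0.14+np.pi
x,y=w[0],(w[1]-245.8)/2
ctrl.move_linear([x,y,120],down(a),feed=200)
hit=ctrl.move_linear([x,y,84.5],feed=60,stop_force=8)
o=ctrl.get_obs();print(hit,np.round(o["position"],1),np.round(o["contact_force"],1),o["t"])
im=ctrl.read_camera("wrist");cv2.imwrite("pics/w2.png",im[:,:,::-1])
if not hit:
    ctrl.grip(20,30)
    o=ctrl.get_obs();print(o["width"],np.round(o["position"],1),np.round(o["contact_force"],1),o["t"])
    im=ctrl.read_camera("wrist");cv2.imwrite("pics/w3.png",im[:,:,::-1])
E
```

```text
tab [ 520.2 -245.7  111. ]
False [ 520.4 -245.8   84.5] [ 0.3 -0.1  0.5] 3.325
25.525838941882512 [ 520.1 -245.8   84.5] [ 0.4 -0.2  0.2] 4.4
```

View pics/w3.png

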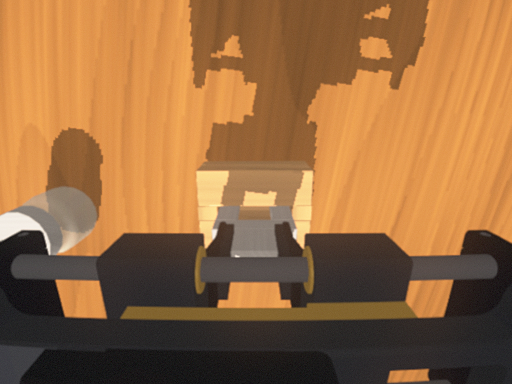

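```bash
python3 - <<'E'
from h import *
o=ctrl.get_obs();p=o["position"]
ctrl.move_linear([p[0],p[1],200],feed=150)
o=ctrl.get_obs();print(o["width"],np.round(o["contact_force"],1))
F=np.array([495.6,133.1,-.331]);c,s=np.cos(F[2]),np.sin(F[2])
t=[F[0]-s*-85,F[1]+c*-85,240]
ctrl.goto(t,down(F[2]+np.pi))
ctrl.dwell(.3)
o=ctrl.get_obs();print(o["width"],np.round(o["position"],1),o["t"])
im=ctrl.read_camera("wrist");cv2.imwrite("pics/w4.png",im[:,:,::-1])
np.savez("o4.npz",**o)
E
```

```text
25.461043566052783 [-0.4  0.1 -3.1]
25.69837731888422 [468.1  52.1 239.8] 6.8333
```

View pics/w4.png

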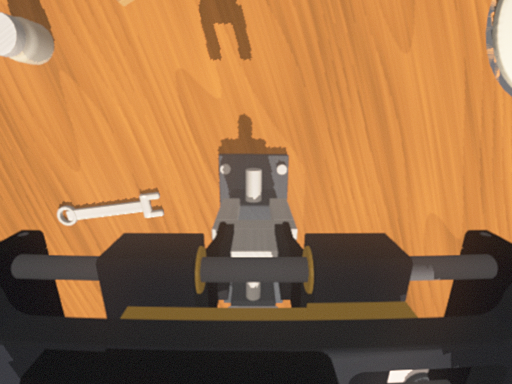

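The wrist camera sits on the −y side, and here it only shows the −y shaft end at (254, 185). I need to shift towards the cap so the bay becomes visible.

```bash
python3 - <<'E'
from h import *
F=np.array([495.6,133.1,-.331]);c,s=np.cos(F[2]),np.sin(F[2])
t=[F[0]-s*75,F[1]+c*75,225]
ctrl.move_linear(t,down(F[2]+np.pi),feed=200)
ctrl.dwell(.2)
o=ctrl.get_obs();print(o["width"],np.round(o["position"],1),o["t"])
im=ctrl.read_camera("wrist");cv2.imwrite("pics/w5.png",im[:,:,::-1])
np.savez("o5.npz",**o)
crop("pics/w5.png",195,70,120,150,5,"pics/w5c.png")
E
```

```text
25.834216816397223 [519.8 203.1 225.5] 8.0333
```

View pics/w5.png

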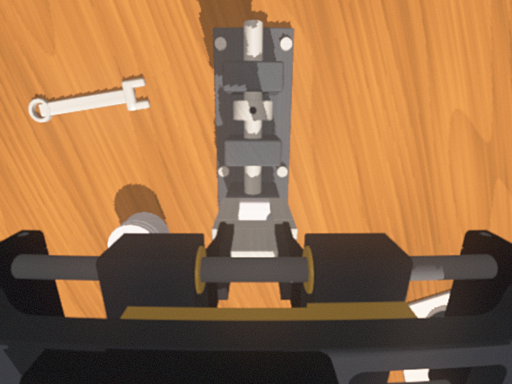

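View pics/w5c.png

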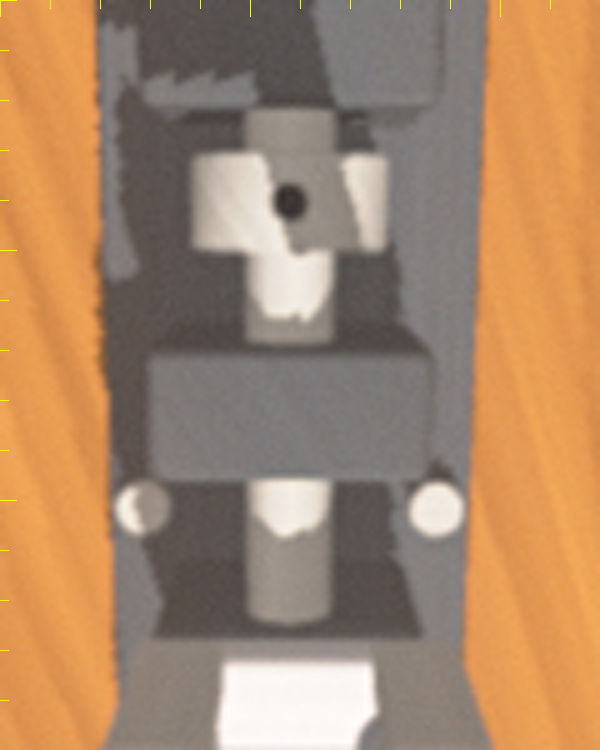

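```bash
python3 - <<'E'
import fit as f
from h import *
o=dict(np.load("o5.npz"));W=cam("wrist",o)
L=[((150,353),(32,25,83)),((432,351),(-32,25,83)),((432,480),(-32,55,83)),((150,480),(32,55,83)),((437,105),(-32,-25,83))]
L=f.mk(W,L,5,(195,70))
p,r=f.fit(L,[495,133,-.33]);print("WRIST fix",np.round(p,3));print(np.round(r,1).tolist())
c,s=np.cos(p[2]),np.sin(p[2])
def loc(px,z):
    d=atz(np.array(px)/5+(195,70),z,W)[:2]-p[:2];return np.round([c*d[0]+s*d[1],-s*d[0]+c*d[1]],1)
print("hole",loc((290,202),87),"faces",loc((290,152),87),loc((290,252),87),"shaft L/R",loc((246,300),65),loc((334,300),65), "collar LR",loc((192,200),65),loc((388,200),65),"axis",loc((290,280),65), loc((290,600),65))
# spacer tab top in hand (glare quad)
E
```

```text
fix top [ 4.95603e+02  1.30719e+02 -3.32000e-01] rms 0.93
[[-1.0, -0.7], [-0.5, 0.0], [0.7, 0.7], [-0.8, 0.8], [-0.2, -1.1], [1.7, -0.5], [0.4, 1.2], [-2.2, -0.8], [0.4, -1.1], [1.7, 0.4], [0.0, 1.1], [-1.8, 0.1], [-0.5, -0.7], [0.9, -0.1], [0.4, 0.4]]
fix side [ 4.94836e+02  1.36077e+02 -3.28000e-01] rms 1.04
[[-1.1, -2.2], [1.1, -1.3], [0.2, 0.0], [-0.4, 0.2], [-1.6, 0.2], [-0.4, -0.6], [1.7, -0.2], [-0.4, 1.4], [-1.0, -0.0], [0.7, -0.6], [1.8, -0.0], [0.2, 1.4], [-0.5, 2.2], [0.5, -0.4]]
fix both [ 4.95605e+02  1.33149e+02 -3.31000e-01] rms 1.42
stand top [ 5.17421e+02 -2.45969e+02  1.46000e-01] rms 0.27 [[0.1, -0.1], [0.2, -0.3], [0.0, -0.2], [-0.3, 0.6]]
stand side [ 5.19502e+02 -2.44191e+02  1.36000e-01] rms 0.4 [[0.4, 0.4], [-0.7, -0.3], [0.2, -0.1]]
stand both [ 5.17995e+02 -2.45579e+02  1.42000e-01] rms 0.56 
spacer top [ 5.17638e+02 -2.46444e+02  9.00000e-02] rms 0.1 [[-0.0, -0.0], [0.0, -0.1], [-0.1, 0.2], [0.1, 0.0]]
spacer side [ 5.19373e+02 -2.44984e+02  2.78000e-01] rms 0.5 [[-0.6, -0.2], [0.5, 0.6], [-0.5, -0.5], [0.7, 0.1]]
spacer both [ 5.18198e+02 -2.46044e+02  1.24000e-01] rms 0.63 
collar hole in fixture 0.32167360933709044 -7.102227159109725
collar hole in fixture 0.39269450683627627 -3.1671158203902605
WRIST fix [ 4.98768e+02  1.33621e+02 -3.18000e-01]
[[-1.8, -0.4], [0.8, -0.8], [0.5, 0.6], [-0.6, 1.4], [0.4, -0.2]]
hole [-0.8 -5.7] faces [ -1.  -15.7] [-0.7  4.5] shaft L/R [ 9.6 15.6] [-10.4  15.9] collar LR [21.2 -6.5] [-22.6  -5.9] axis [-0.5 11.3] [ 0.7 86.8]
```

```bash
python3 -c "
from h import *
crop('pics/w5.png',195,190,120,115,6,'pics/w5d.png')"
```

```text
(no output)
```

View pics/w5d.png

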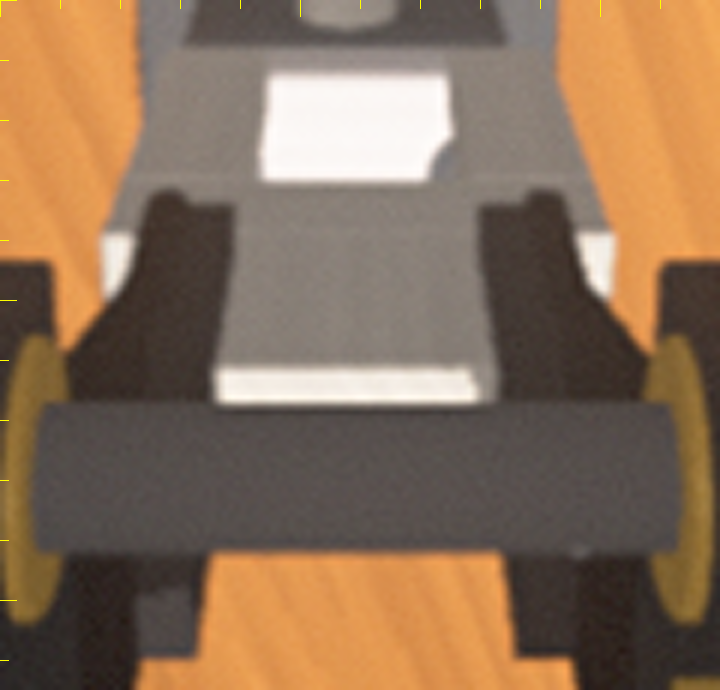

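```bash
python3 - <<'E'
from h import *
o=dict(np.load("o5.npz"));C=cam("wrist",o);Rt=R.from_rotvec(o["orientation"]).as_matrix()
print("yaw",np.arctan2(-Rt[1,2],-Rt[0,2]),"axis",Rt[:,0].round(4))
T=lambda q:o["position"]+np.array(q)@Rt.T
for n,q in (("shoulderR",(3.5,5,28)),("shoulderL",(3.5,5,-28)),("tabtop",(-26.5,5,13)),("tabtopback",(-26.5,-5,13)),("slot top",(19.5,5,13)),("feet",(69.5,5,28))):
    print(n,proj(T(q),C).round(1))
print("meas shoulder", (103/6+195,614/6+195,232/6+190),"tabtop",497/6+195,368/6+190,"slottop",455/6+195,180/6+190,"feet v",45/6+190)
E
```

```text
yaw -0.3321733430382776 axis [ 5.e-04  3.e-04 -1.e+00]
shoulderR [[298.5 228.2]]
shoulderL [[211.7 228.1]]
tabtop [[279.2 250.7]]
tabtopback [[278.7 266.9]]
slot top [[273.6 218.9]]
feet [[287.  197.5]]
meas shoulder (212.16666666666666, 297.3333333333333, 228.66666666666666) tabtop 277.8333333333333 251.33333333333334 slottop 270.8333333333333 220.0 feet v 197.5
```

The spacer sits in the hand as the model predicts, within about 0.5 mm. The wrist fit puts the collar faces at y = −15.7 and +4.5, so the wide gap is on the +y side with its middle at y ≈ 14.75. I'll move over it and check from the side.

```bash
python3 - <<'E'
from h import *
p=[498.768,133.621,-.318];c,s=np.cos(p[2]),np.sin(p[2])
x=p[0]+c*-.45-s*14.75;y=p[1]+s*-.45+c*14.75
print(x,y)
ctrl.move_linear([x,y,225],down(-.333+np.pi),feed=150)
ctrl.move_linear([x,y,158],feed=150);ctrl.dwell(.2)
o=ctrl.get_obs();print(o["width"],np.round(o["position"],1),np.round(o["contact_force"],1),o["t"])
for n in("side","top"):
    cv2.imwrite(f"pics/{n}6.png",ctrl.read_camera(n)[:,:,::-1])
crop("pics/side6.png",155,190,150,120,5,"pics/s6.png")
crop("pics/top6.png",85,185,160,110,5,"pics/t6.png")
E
```

```text
502.9524068696708 147.77217447949292
25.54595505724073 [503.7 148.3 159.2] [ 0.8 -0.3 -2.1] 9.425
```

View pics/s6.png

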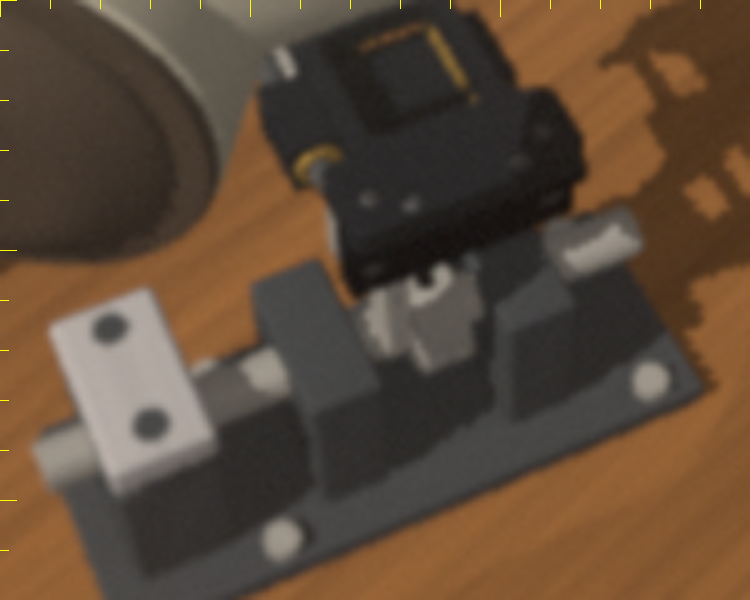

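View pics/t6.png

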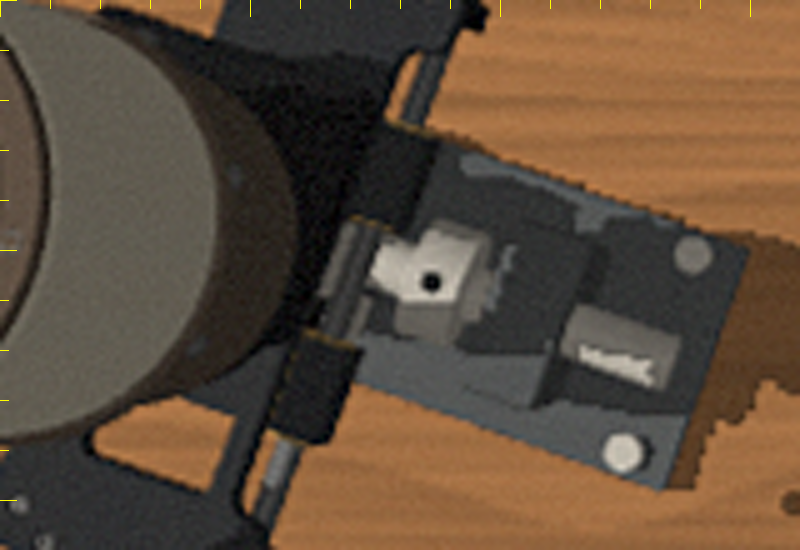

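```bash
python3 - <<'E'
from h import *
o=ctrl.get_obs();print(np.round(o["position"],1),o["t"])
Rt=R.from_rotvec(o["orientation"]).as_matrix();T=lambda q:o["position"]+np.array(q)@Rt.T
S=cam("side");Tp=cam("top")
for n,q in (("foot a",(69.5,-5,28)),("foot b",(69.5,-5,-28)),("shoulder a",(3.5,-5,28)),("shoulder b",(3.5,-5,-28)),("tcp",(0,0,0)),("tabtop",(-26.5,0,0))):
    print(n,(proj(T(q),S)[0]-(155,190))*5,(proj(T(q),Tp)[0]-(85,185))*5)
cv2.imwrite("pics/w7.png",ctrl.read_camera("wrist")[:,:,::-1])
im=cv2.imread("pics/side6.png");cv2.imwrite("pics/s6f.png",im)
E
```

```text
[503.3 148.  158.8] 9.525
foot a [392.71846131 354.53179812] [329.27456749 324.58577255]
foot b [332.75443319 241.25936903] [385.10680805 175.10713387]
shoulder a [384.97811011 252.20232633] [280.80462292 326.46019272]
shoulder b [321.38945002 135.69150251] [342.37471059 162.95060372]
tcp [365.05462121 181.66165615] [323.48417243 249.04650669]
tabtop [361.16780132 135.34007644] [303.02122329 246.84203597]
```

View pics/w7.png

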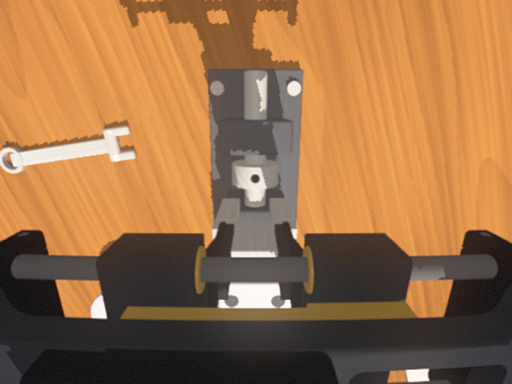

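View pics/s6f.png

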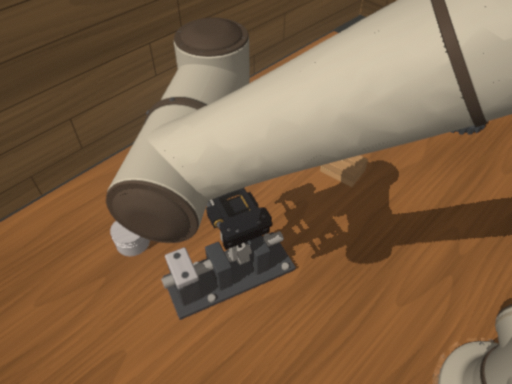

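```bash
python3 -c "
from h import *
crop('pics/w7.png',200,150,110,90,7,'pics/w7c.png')
crop('pics/side6.png',205,220,70,60,10,'pics/s6c.png')"
```

```text
(no output)
```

View pics/w7c.png

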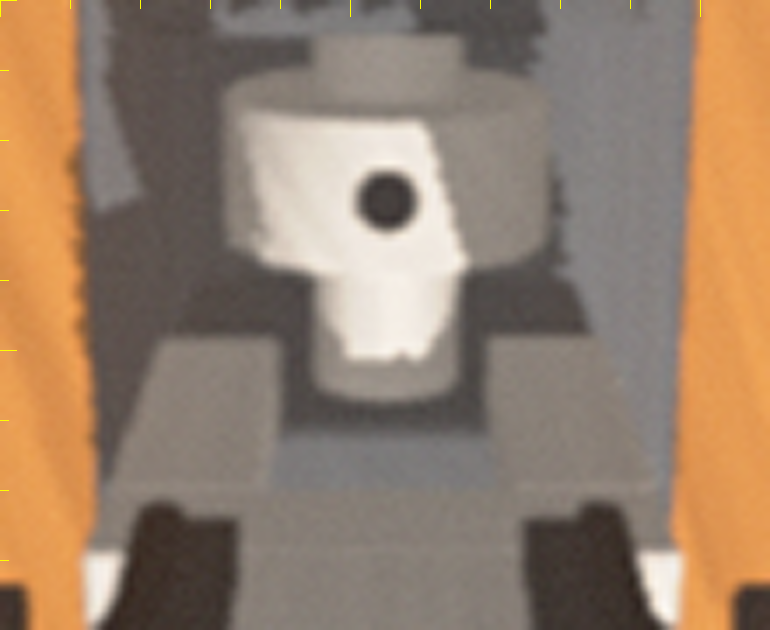

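View pics/s6c.png

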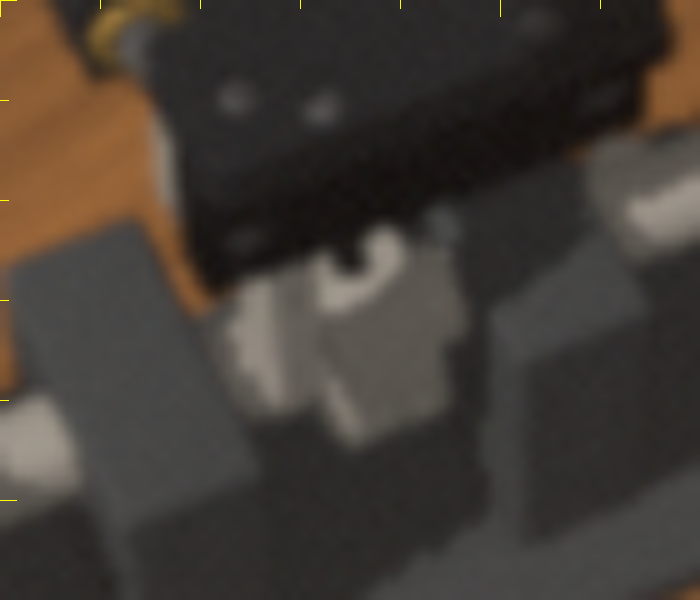

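In the wrist view the slot edges at 282 and 490 are centred on the shaft edges at 312 and 458. The side view shows the foot where it was predicted, between the collar and the pedestal. I'll lower it.

```bash
python3 - <<'E'
from h import *
o=ctrl.get_obs();x,y=502.95,147.77
hit=ctrl.move_linear([x,y,110],feed=50,stop_force=8)
o=ctrl.get_obs();print(hit,o["width"],np.round(o["position"],1),np.round(o["contact_force"],1),o["t"])
if not hit:
    hit=ctrl.move_linear([x,y,93.5],feed=30,stop_force=6);ctrl.dwell(.1)
    o=ctrl.get_obs();print(hit,o["width"],np.round(o["position"],1),np.round(o["contact_force"],1),o["t"])
cv2.imwrite("pics/w8.png",ctrl.read_camera("wrist")[:,:,::-1])
cv2.imwrite("pics/s8.png",ctrl.read_camera("side")[:,:,::-1])
crop('pics/w8.png',190,130,130,100,6,'pics/w8c.png')
crop('pics/s8.png',205,220,70,60,10,'pics/s8c.png')
E
```

```text
False 25.610199798039478 [503.3 147.9 110.4] [-0.4 -0.5 -1.2] 10.6833
True 25.427265238090705 [502.6 147.6  94.2] [0.2 0.4 6. ] 11.3167
```

View pics/w8c.png

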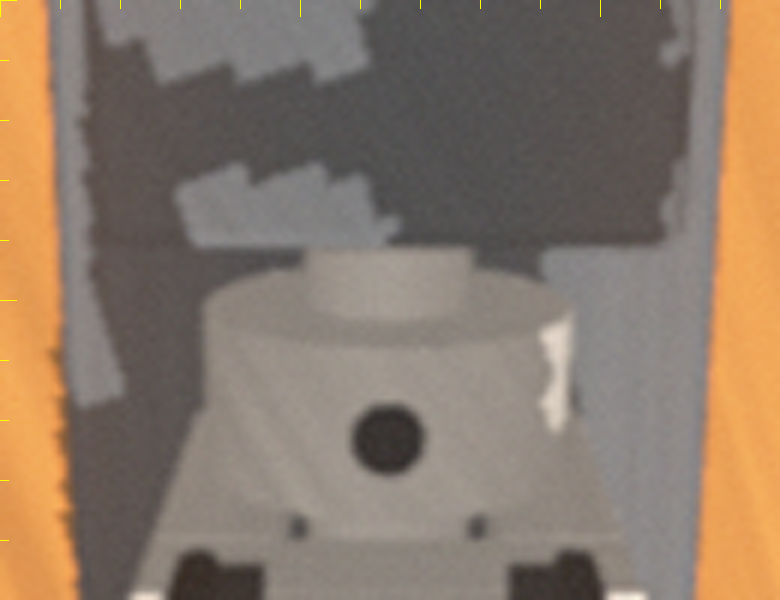

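View pics/s8c.png

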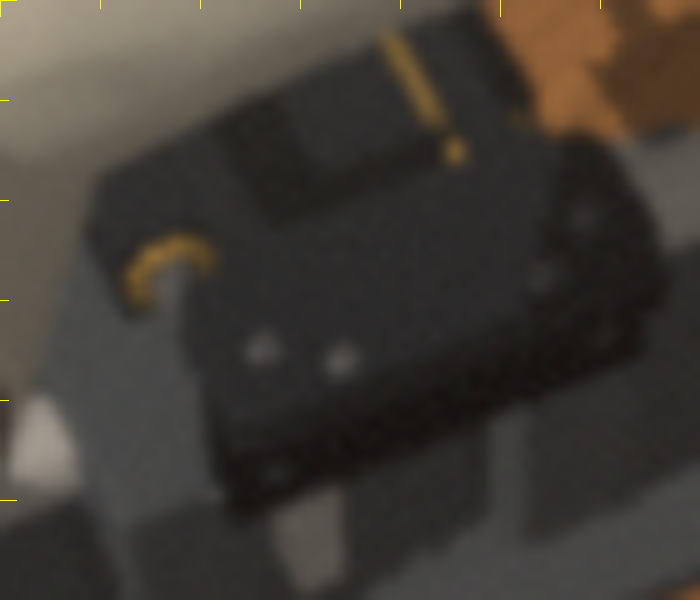

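Contact came at TCP z = 94.2, against 94.5 predicted for fully home. The spacer straddles the shaft beside the collar with its leg visible in the side view at (310, 540). Now I release and retreat upwards.

```bash
python3 - <<'E'
from h import *
ctrl.grip(45);ctrl.dwell(.3)
o=ctrl.get_obs();print(o["width"],np.round(o["position"],1),np.round(o["contact_force"],1),o["t"])
p=o["position"]
ctrl.move_linear([502.95,147.77,180],feed=150)
# move toward the cap, look back at the bay
F=[502.95,147.77];c,s=np.cos(-.333),np.sin(-.333)
ctrl.move_linear([F[0]-s*65,F[1]+c*65,200],feed=200);ctrl.dwell(.1)
o=ctrl.get_obs();print(np.round(o["position"],1),o["t"])
cv2.imwrite("pics/w9.png",ctrl.read_camera("wrist")[:,:,::-1])
cv2.imwrite("pics/s9.png",ctrl.read_camera("side")[:,:,::-1])
np.savez("o9.npz",**o)
crop('pics/s9.png',155,220,150,100,5,'pics/s9c.png')
E
```

```text
45.03688633769787 [501.8 147.2  93.2] [-0.2  0.4  0.6] 12.3833
[523.3 208.4 198.8] 13.7
```

View pics/w9.png

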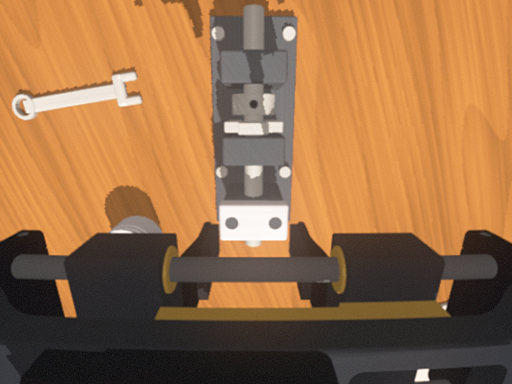

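View pics/s9c.png

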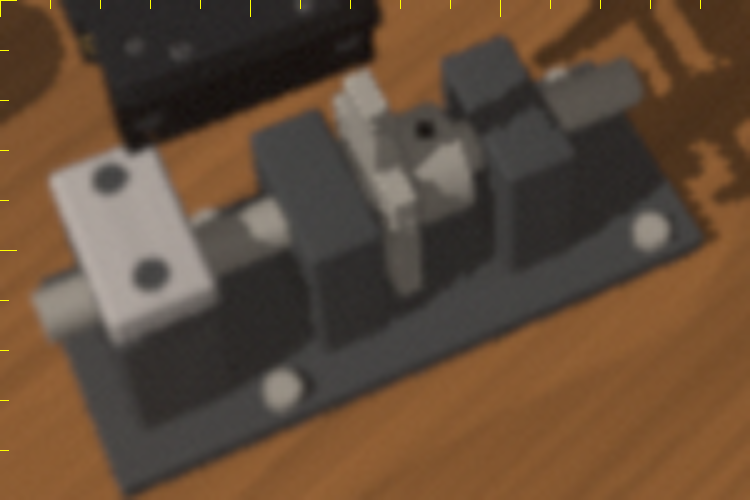

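The spacer hangs upright astride the shaft between the collar and the pedestal, and the cap is still up. Next I press the cap with shut fingers.

```bash
python3 - <<'E'
from h import *
o=dict(np.load("o9.npz"));w=atz((254,223),101,cam("wrist",o));print("cap by wrist",w.round(1))
x,y=534.1,237.8
if np.hypot(w[0]-x,w[1]-y)>8: raise SystemExit("mismatch")
x,y=(x+w[0])/2,(y+w[1])/2
ctrl.grip(0,20)
ctrl.move_linear([x,y,125],down(-.333+np.pi),feed=150)
hit=ctrl.move_linear([x,y,88],feed=20,stop_force=22)
o=ctrl.get_obs();print(hit,o["width"],np.round(o["position"],1),np.round(o["contact_force"],1),o["t"])
ctrl.dwell(.5)
o=ctrl.get_obs();print(o["width"],np.round(o["position"],1),np.round(o["contact_force"],1),o["t"])
for n in("side","wrist"): cv2.imwrite(f"pics/{n}10.png",ctrl.read_camera(n)[:,:,::-1])
crop('pics/side10.png',155,220,150,100,5,'pics/s10c.png')
E
```

```text
cap by wrist [533.7 236.9 101. ]
True 0.630268128134997 [533.9 237.3  94.3] [-3.1 -0.7  9.4] 17.0417
0.8251435077425952 [533.9 237.3  94.6] [-3.4 -0.4  9.9] 17.5417
```

View pics/s10c.png

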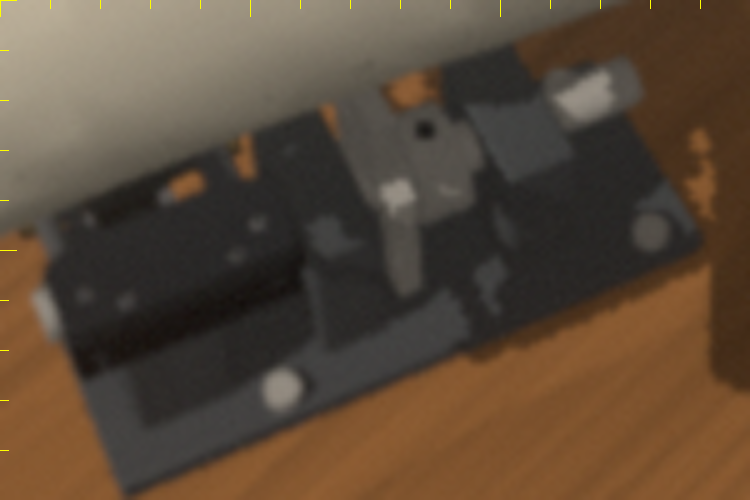

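View pics/wrist10.png

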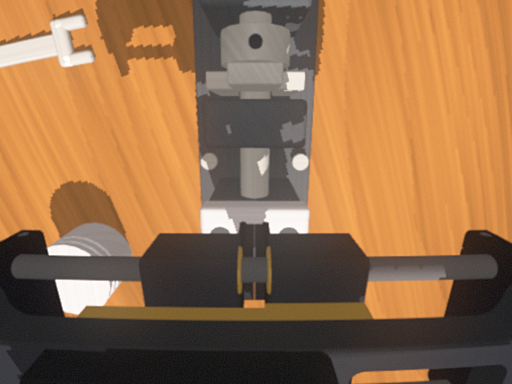

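It stopped early on a transient: the TCP is at 94.6 and the force is 10 N, so the cap is about 1.6 mm short of flush. I'll push a little further.

```bash
python3 - <<'E'
from h import *
for z in (92.5,91,90,89,88):
    hit=ctrl.move_linear([533.9,237.3,z],feed=10);ctrl.dwell(.3)
    o=ctrl.get_obs();f=o["contact_force"];print(z,hit,np.round(o["position"],2),np.round(f,1),o["t"])
    if f[2]>18: break
ctrl.dwell(.5)
o=ctrl.get_obs();print(np.round(o["position"],2),np.round(o["contact_force"],1),o["t"])
cv2.imwrite("pics/w11.png",ctrl.read_camera("wrist")[:,:,::-1])
E
```

```text
92.5 False [533.9  237.34  94.24] [-3.3 -0.6  9.5] 18.1917
91 False [533.9  237.35  93.38] [-5.3 -0.5 13.3] 18.7917
90 False [533.93 237.37  93.33] [-6.5 -0.8 16.7] 19.3417
89 False [533.95 237.37  93.3 ] [-9.3 -0.8 22. ] 19.8917
[533.97 237.36  93.3 ] [-8.8 -2.  21.3] 20.3917
```

The cap is on its hard stop: the TCP stays at 93.3 while the force rises to 21 N. One last look before handing in.

View pics/w11.png

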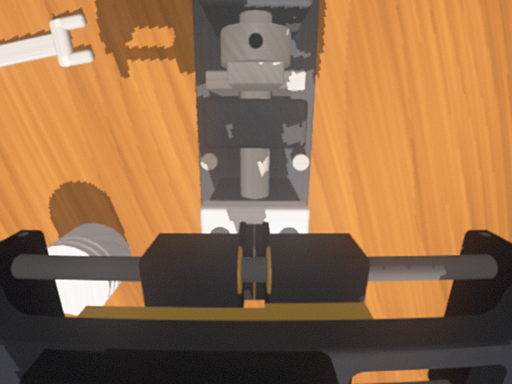

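The spacer still hangs square beside the collar at about (256, 78), and the fingers are on the middle of the cap at (254, 225). Handing in.

```bash
python3 - <<'E'
from h import *
ctrl.job_done()
o=ctrl.get_obs();print(np.round(o["position"],2),np.round(o["contact_force"],1),o["t"])
E
```

```text
the job is handed in; nothing more can be done
the job is handed in; nothing more can be done
```

I took the spacer out of the stand and lowered it astride the shaft into the wide gap, which is on the cap side of the collar. I released it there, then pressed the cap down with the shut fingers and handed the job in at about 20.4 s while still pushing. The interface gives no verdict.

**Spacer:** It met the shaft with the TCP at z = 94.2 mm, against 94.5 predicted for fully home. After release the pictures show it upright, square and centred on the shaft. The last wrist view before handing in shows it unchanged.

**Cap:** The first press stopped early, about 1.6 mm short of flush at 10 N, so I pushed further. The TCP then stayed at about 93.3 mm while the force rose to a steady 21 N, so the cap is on its hard stop.

**Collar and bystanders:** The collar sits where it was in the pictures. I never moved near the wrench, piston or jar, but I did not measure their positions again.

**Disagreement:** The fixed cameras and the wrist camera disagreed by about 2–3 mm in x. I used the wrist camera, and the straddle and the contact height confirmed it.

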